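# Raise the safety window of the breaker test stand

### The arm

A 6-joint arm with a two-finger parallel gripper is mounted at the origin on the work surface. World frame = base frame: x ahead of the robot, y to its left, z up, the work surface at z = 0. Lengths are in mm, angles in rad, forces in N, time in s.
With the tool pointing down it reaches from about 150 to 775 mm from the base axis. Payload 6.1 kg.
Tool frame: the origin (TCP) lies midway between the tips of the shut fingers; the grasp point (between the pads) lies 19 mm behind it (manip.tcp_to_grasp is the distance from the TCP to the grasp point, in mm); z points along the fingers, x is the direction in which the jaws open and shut, and the axes are right-handed (so a half turn about z gives the same grasp; the last joint's range is limited). The gripper opens to 85 mm and grips with 20 to 120 N. Pads are 22 mm wide; open, the fingers measure 114 mm over their backs; the gripper's body (76 mm by 85 mm) begins 54 mm behind the grasp point. The pads swing forward as they close: fully open they stand 13 mm farther back than shut.
Start: joints at [-1.21, 0.126, -0.04, 1.405, 0, 1.571], TCP at [185.33, -491.183, 202.295] pointing down, gripper open.
Joint ranges: [-2.72, 2.72], [-0.95, 1.95], [-1.27, 1.35], [-1.78, 2.02], [-1.46, 1.47], [-3.14, 3.14]. Speed limits (rad/s): [2.39, 2.39, 3.01, 3.14, 3.14, 3.14].

### API

Orientations are given as a unit quaternion [w, x, y, z].
In Python, from workcell import manip gives the robot as it stands. Calls block until the motion is done:
- manip.move_ptp(position, orientation): joint-space move of the TCP to a pose.
- manip.move_straight(position, rot=None, speed=150, guard=None): straight line of the TCP; rot=None keeps the orientation; speed is the mean speed in mm/s. With guard (N) it stops when the force on the tool has changed by that much, and returns True; else False.
- manip.move_joints(angles): joint-space move.
- manip.command_gripper(opening, grip_force=None): finger opening in mm; grip_force is the grip in N (None keeps the last); returns when the fingers have stopped.
- manip.sleep(seconds).
- manip.inverse_kinematics(position, orientation): joint angles nearest the present ones, or None.
- manip.capture(name): name is "side" or "top"; returns a dict with "img" (480x640x3 uint8, blue, green, red), "K" (3x3 intrinsics, pixels), "k1" (the pictures are not rectified: a ray, as slopes to the right and down, at radius r is drawn at 1 + k1 r^2 times it, then the intrinsics apply), "R" (3x3) and "t" (3): a world point X has camera coordinates R X + t. Camera axes: x right, y down, z forward; pixel columns grow to the right and rows downward; lengths in mm; the calibration is good to about 2 mm. A picture is of the moment at which its call begins. There is no depth.
A pose or a line that the arm cannot do raises manip.MotionError and nothing moves.
- manip.job_done(): hands the job in, once; it reports no verdict.
Trained networks look in the newest picture that a camera, given by its name, has taken for a name from the list of things; names that differ only in an ending like _2 or _b are one class to them, and where a whole thing is asked for, a point or a joint stands for the part that bears it (a point fixed in the world has none). Each returns a list of dicts, best first, with "p" (0 to 1); they miss things now and then, are a little off and sometimes report something else, mostly with a low value. They report only what shows in the picture. A call takes as long as a camera call.
- manip.recognise(camera, query): "centre" ([row, column] in pixels, amid what is visible of it).
- manip.regions_of(camera, query): "region" (480x640 bool, what is visible of it) and "centre" ([row, column] in pixels, amid what is visible of it).
- manip.landmark_of(camera, query): "centre" ([row, column] in pixels: a listed point, or the origin of a listed thing).
Readings, each from a call of its own:
- manip.read_clock(): time.
- manip.read_joints(): joint angles.
- manip.read_qvel(): joint speeds.
- manip.read_effort(): joint torques, N m.
- manip.read_position(): TCP position.
- manip.read_tcp_rot(): TCP orientation.
- manip.read_ft_force(): force on the tool from outside, world axes, zero at the start.
- manip.read_torque(): the same for the moment, N m.
- manip.read_gripper_width(): finger opening in mm.
Only numpy, scipy, OpenCV 4.12 (cv2) and the standard library are available. Lean on these libraries where they do the work, as an engineer would, in place of code of your own. Each camera call takes 0.05 s, during which the arm holds its last target. There are 200 camera calls.

### The job

Push the clear sliding window of the breaker test stand upward from beneath its lip until its red pointer lies within the green height mark, so that the breakers can be reached. Only push it with the fingers: do not pinch the lip, and leave the mark and the things lying around the window where they are. Then take the hand away; the counterweighted window stays where it is left.

Things in the scene. Friction and masses are not known exactly. Their poses are not given: they have to be found in the camera images.
- sash (a joint): travel of the sliding window up its guide rails, m: 0 = fully down, 0.17 = upper stop. The rails lean back (away from the robot), 45 degrees from upright. Counterweights balance the window, so only friction of roughly 4 N resists in either direction and it stays wherever it is left
- lip_under (a point): centre of the lip's underside (blue), about 138 mm above the table when the window is down, free beneath; moves with the window. The lip is a shelf 220 mm long, 40 mm deep (20 either side of here along x), 8 mm thick at the nose, 16 mm further in. z = the way the window slides up, leaning back 45 degrees; y = along the lip, to the robot's left; x = square into the window, 45 degrees downward
- pointer (a point): centre of the window's red pointer, a bar 40 mm long and 4 mm thick across the left guide rail near the level of the lip; same axes as lip_under; moves with the window
- mark_center (a point): middle of the green height mark, a plate 60 mm wide and 16 mm high (along the slide) clipped on the left guide rail; same axes. The pointer is right when its place along z is that of the mark, within 8 mm; mark_center lies on the pointer's own path
- stand: the fixed test stand: orange board 460 x 600 x 12 mm; on it a grey plinth 80 mm high behind the window's foot, two leaning aluminium guide rails 24 mm wide, centred 163 mm either side of the middle, top about 370 mm up, and a row of breakers behind the window. Origin under the board's centre; x points away from the robot
- screwdriver: loose blue screwdriver, 170 mm long, about 30 mm thick, lying on the board in front of the window's left half; origin on the underside
- socket_box: loose white socket box, 75 x 75 x 40 mm, on the board beside the stand's left rail; origin under its centre
- conduit: loose grey piece of conduit, diameter 40 mm, 80 mm high, standing on the board beside the right rail; origin under its centre
- junction: loose grey junction box, 60 x 80 x 40 mm, on the board in front of the window's right half; origin under its centre

How it is judged:
By the outcome, as a careful person would: the job done as asked, in the order asked, and still so for the second after the job is handed in, with the robot touching nothing.
It also fails if it takes over 45 s, if anything falls off the work surface, if the arm or the gripper's body presses on something with over 40 N, if the wrist force passes 120 N, or if a joint passes its speed limit or range.

## Working session

There is one attempt and no reset: what is moved stays moved. The work goes in short steps, each a Python script; the robot and the scene stay as the last script left them, time stands still between calls to the robot, and variables do not carry over. Pictures are saved under pics/ and viewed, about 8 in all and at most 12, crops included, and the job is handed in when it is done.

```bash
mkdir -p pics; cat > h.py <<'E'
import numpy as np, cv2
from workcell import manip
def ray(c,px):
    K=np.array(c["K"],float);v=(px[0]-K[1,2])/K[1,1];u=(px[1]-K[0,2])/K[0,0]
    d=np.array([u,v]);s=d.copy()
    for _ in range(20): s=d/(1+c["k1"]*(s@s))
    R=np.array(c["R"]);t=np.array(c["t"]).ravel()
    w=R.T@np.array([s[0],s[1],1]);return -R.T@t,w/np.linalg.norm(w)
def tri(rs):
    A=0;b=0
    for o,d in rs:
        P=np.eye(3)-np.outer(d,d);A=A+P;b=b+P@o
    X=np.linalg.solve(A,b);return X,[np.linalg.norm((np.eye(3)-np.outer(d,d))@(X-o)) for o,d in rs]
def proj(c,X):
    p=np.array(c["R"])@X+np.array(c["t"]).ravel();s=p[:2]/p[2];s=s*(1+c["k1"]*(s@s));K=np.array(c["K"])
    return [K[1,1]*s[1]+K[1,2],K[0,0]*s[0]+K[0,2]]
def look(names,f="landmark_of"):
    cs={k:manip.capture(k) for k in("side","top")};out={}
    for n in names:
        rs=[];o=[]
        for k in cs:
            r=getattr(manip,f)(k,n)
            if r: rs.append(ray(cs[k],r[0]["centre"]));o.append((k,np.round(r[0]["centre"],1).tolist(),round(r[0]["p"],2)))
        out[n]=(rs,o)
        print(n,o,*( [np.round(x,1) for x in tri(rs)] if len(rs)==2 else []))
    return cs,out
E
python3 - <<'E'
from h import *
cs,_=look(["lip_under","pointer","mark_center","stand","screwdriver","socket_box","conduit","junction"])
for k in cs:
    cv2.imwrite(f"pics/{k}0.png",cs[k]["img"]); o,_=ray(cs[k],[240,320]);print(k,o,_)
print(manip.read_tcp_rot(),manip.read_clock())
E
```

```text
lip_under [('side', [191.7, 366.5], 0.77), ('top', [238.6, 401.1], 0.85)] [646.4 -99.5 162.4] [3. 3.]
pointer [('side', [239.1, 319.5], 0.73), ('top', [255.3, 304.7], 0.59)] [623.2  65.2 158. ] [0.2 0.2]
mark_center [('side', [220.0, 303.6], 0.48), ('top', [226.9, 297.3], 0.83)] [662.7  73.  189.5] [4.6 4.6]
stand [('side', [234.8, 325.9], 0.78), ('top', [323.1, 321.1], 0.71)] [543.3  68.8 222.7] [44.5 44.5]
screwdriver [('side', [313.9, 371.0], 0.67), ('top', [324.8, 316.1], 0.7)] [503.5  48.5  16.9] [0.7 0.7]
socket_box [('side', [294.8, 258.1], 0.72), ('top', [216.4, 256.5], 0.91)] [715.  162.7  11.3] [4.1 4.1]
conduit [('top', [184.8, 505.0], 0.89)]
junction [('side', [210.6, 430.9], 0.97), ('top', [275.1, 487.6], 0.69)] [ 593.2 -286.8   20.9] [2.4 2.4]
side [ 85.78293946 636.26731804 901.17601891] [ 0.49620155 -0.52824008 -0.68901846]
top [ 525.01901832   35.56518785 1041.12398952] [ 0.13877879  0.00382857 -0.99031601]
[ 3.16894335e-05  8.22501168e-01 -5.68763420e-01  2.54340490e-05] 0.9
```

View pics/side0.png

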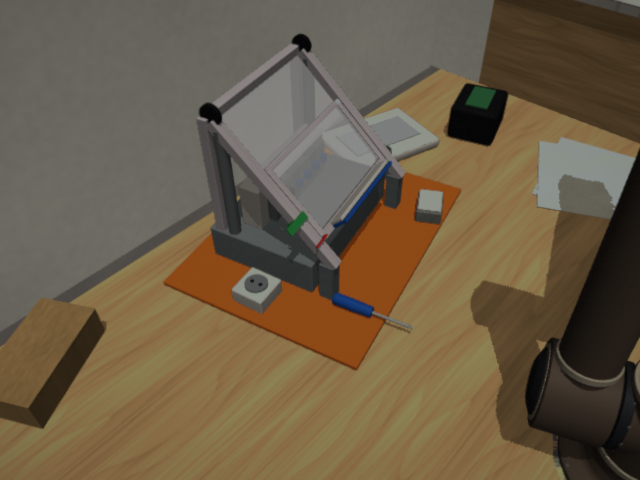

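View pics/top0.png

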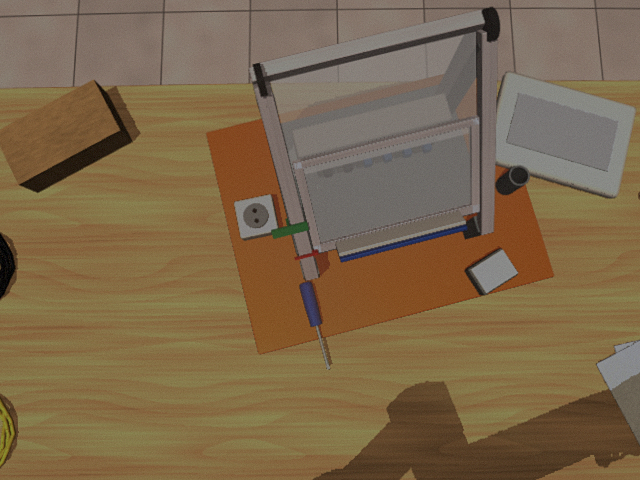

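The top view shows the stand turned about 11°. The red pointer is near (255,305), the green mark near (229,290), and the blue lip runs from (258,340) to (230,468), given as row, col. The side view agrees. Next I'll refine using colour blobs and the board corners.

```bash
python3 - <<'E'
from h import *
cs,_=look([])
P={}
for k in cs:
    h=cv2.cvtColor(cs[k]["img"],cv2.COLOR_BGR2HSV)
    def blob(lo,hi,roi,name,n=3):
        m=cv2.inRange(h,lo,hi);mm=np.zeros_like(m);r0,r1,c0,c1=roi;mm[r0:r1,c0:c1]=m[r0:r1,c0:c1]
        nn,l,st,ce=cv2.connectedComponentsWithStats(mm)
        for i in sorted(range(1,nn),key=lambda i:-st[i,4])[:n]:
            ys,xs=np.where(l==i);r=cv2.minAreaRect(np.c_[xs,ys].astype(np.float32))
            print(k,name,st[i],ce[i].round(1),[np.round(v,1) for v in r])
            P.setdefault((k,name),(ce[i][::-1],cv2.boxPoints(r)))
    roi=(150,300,260,420) if k=="side" else (190,300,250,480)
    blob((45,110,40),(80,255,255),roi,"green",1)
    blob((0,170,60),(5,255,255),roi,"red",2); blob((172,120,60),(180,255,255),roi,"red2",2)
    blob((105,120,50),(125,255,255),roi,"blue",2)
    x=cs[k]["img"][roi[0]:roi[1],roi[2]:roi[3]]
    cv2.imwrite(f"pics/{k}c.png",cv2.resize(x,None,fx=800/x.shape[1] if k=="top" else 3.9,fy=800/x.shape[1] if k=="top" else 3.9,interpolation=cv2.INTER_CUBIC))
def onz(c,p,z):
    o,d=ray(c,p);return o+d*(z-o[2])/d[2]
C=[onz(cs["top"],p,12) for p in([132,207],[353,258],[276,553])]
print(np.round(C,1)); a=C[0]-C[1];b=C[1]-C[2];print(np.linalg.norm(a),np.linalg.norm(b),np.degrees([np.arctan2(a[1],a[0]),np.arctan2(-b[0],b[1])]),(C[0]+C[2])/2)
E
```

```text
side green [286 212  21  24 224] [295.9 223.9] [array([296., 223.]), array([11.3, 25.5]), np.float64(45.0)]
side red [317 235  10  13  29] [321.3 240.6] [array([321.2, 240.8]), array([ 2.2, 15. ]), np.float64(33.7)]
side blue [334 162  58  66 363] [363.9 196. ] [array([364.2, 195.9]), array([ 8. , 85.1]), np.float64(40.6)]
side blue [332 292  22   8  94] [340.1 296.9] [array([342.5, 295.5]), array([21.,  7.]), np.float64(0.0)]
top green [272 219  36  19 299] [289.4 229.5] [array([288.7, 226.2]), array([15.3, 35.7]), np.float64(76.0)]
top red [295 250  23  10  67] [307.6 254.8] [array([306., 255.]), array([ 5.1, 23.4]), np.float64(71.6)]
top blue [341 225 126  37 587] [404.8 242.7] [array([403.4, 243. ]), array([  4.8, 129.8]), np.float64(75.4)]
[[ 894.3  267.2   12. ]
 [ 451.5  161.2   12. ]
 [ 592.2 -417.5   12. ]]
455.2381030534157 595.5544635984501 [13.46699919 13.65655666] [743.21396182 -75.17099478  12.        ]
```

View pics/topc.png

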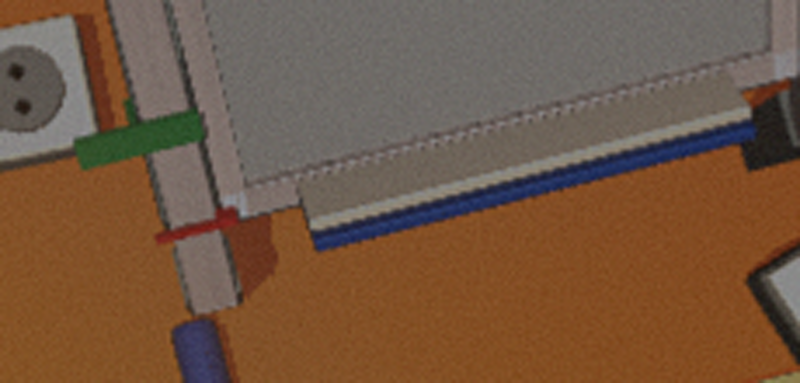

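View pics/sidec.png

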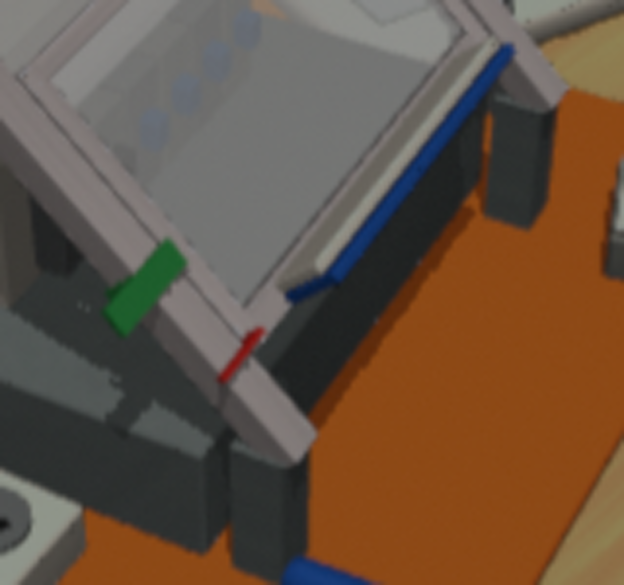

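Both views show the same layout: the pointer lies below the green mark on the left rail, and the lip is clear beneath. Triangulating the lip ends and the blobs comes next.

```bash
cat >> h.py <<'E'
yaw=np.radians(13.5);c_,s_=np.cos(yaw),np.sin(yaw);q=np.sqrt(.5)
Z=np.array([q*c_,q*s_,q]);Y=np.array([-s_,c_,0]);Xl=np.cross(Y,Z)   # lip axes
E
python3 - <<'E'
from h import *
from scipy.spatial.transform import Rotation as Ro
cs,_=look([])
T=lambda s,t:tri([ray(cs["side"],s),ray(cs["top"],t)])
L,e1=T([222.5,346],[261.9,341.4]);R,e2=T([163.5,391.3],[229.4,467.1])
p,e3=T([240.6,321.3],[254.8,307.6]);m,e4=T([223.9,295.9],[229.5,289.4])
for n,v in dict(L=L,R=R,p=p,m=m).items(): print(n,v.round(1))
print(e1[0],e2[0],e3[0],e4[0],"len",np.linalg.norm(L-R))
print("p->m in (X,Y,Z)",[(m-p)@a for a in(Xl,Y,Z)])
N=(L+R)/2;print("nose in lip axes vs pointer",[(N-p)@a for a in(Xl,Y,Z)])
lip=N+20*Xl;print("lip",lip)
rot=Ro.from_matrix(np.c_[-Y,np.cross(Xl,-Y),Xl])   # tool x=-Y, z=Xl
for rt in (rot,rot*Ro.from_euler('z',180,degrees=True)):
  qq=rt.as_quat(scalar_first=True)
  for d,x in((-40,-90),(-40,8),(-11,8),(45,8),(90,8)):
    j=manip.inverse_kinematics(lip+d*Z+x*Xl,qq);print(d,x,None if j is None else np.round(j,2))
E
```

```text
L [610.2   3.7 167. ]
R [ 662.4 -209.1  166.5]
p [624.3  60.1 149.8]
m [662.1  88.5 189.5]
0.0804051239850831 0.20409076260819392 0.5213109969497296 0.37195764849045737 len 219.12988885385025
p->m in (X,Y,Z) [np.float64(2.62303042589896), np.float64(18.846370512100698), np.float64(58.645812974655115)]
nose in lip axes vs pointer [np.float64(-30.62867216124688), np.float64(-161.12882749030837), np.float64(-6.691075484828925)]
lip [650.0296553  -99.4380414  152.62604174]
-40 -90 [-0.48 -0.29 -0.72  0.49  0.48  2.59]
-40 8 [-0.37 -0.13 -0.77  0.24  0.42  2.68]
-11 8 [-0.35 -0.11 -0.71  0.28  0.4   2.71]
45 8 [-0.3  -0.08 -0.6   0.35  0.37  2.74]
90 8 [-0.27 -0.05 -0.49  0.41  0.35  2.77]
-40 -90 [-0.48 -0.29 -0.72  0.49  0.48 -0.55]
-40 8 [-0.37 -0.13 -0.77  0.24  0.42 -0.46]
-11 8 [-0.35 -0.11 -0.71  0.28  0.4  -0.44]
45 8 [-0.3  -0.08 -0.6   0.35  0.37 -0.4 ]
90 8 [-0.27 -0.05 -0.49  0.41  0.35 -0.37]
```

```bash
cat >> h.py <<'E'
from scipy.spatial.transform import Rotation as Ro
lip=np.array([650.,-99.4,152.6])
QQ=(Ro.from_matrix(np.c_[-Y,np.cross(Xl,-Y),Xl])*Ro.from_euler('z',180,degrees=True)).as_quat(scalar_first=True)
at=lambda x,z:lip+x*Xl+z*Z
def rel(): d=np.array(manip.read_position())-lip;return np.round([d@Xl,d@Y,d@Z],1)
E
python3 - <<'E'
from h import *
manip.command_gripper(0)
manip.move_ptp(at(-150,-42),QQ)
print(rel(),manip.read_clock())
print(manip.move_straight(at(6,-42),speed=100,guard=6),rel(),np.round(manip.read_ft_force(),1))
cs,_=look([])
a,b=cs["side"]["img"][120:300,240:460],cs["top"]["img"][170:330,260:520]
a=cv2.resize(a,(390,319));b=cv2.resize(b,(400,246))
o=np.zeros((320,800,3),np.uint8);o[:319,:390]=a;o[:246,400:]=b;cv2.imwrite("pics/a1.png",o)
print(manip.read_clock())
E
```

```text
[-150.1   -0.4  -41.9] 3.7667
False [  5.6  -0.2 -41.6] [0.1 1.  0.6]
5.575
```

View pics/a1.png

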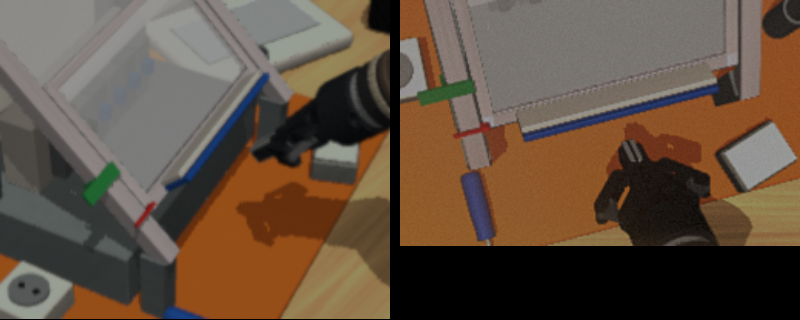

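The closed fingers are in front of and below the lip, and everything lying around is undisturbed. Next I'll rise along the slide until contact.

```bash
python3 - <<'E'
from h import *
print(manip.move_straight(at(6,5),speed=40,guard=3),rel(),np.round(manip.read_ft_force(),1))
z0=rel()[2]
manip.move_straight(at(6,z0+35),speed=50)
print(rel(),np.round(manip.read_ft_force(),1))
cs,_=look(["lip_under","pointer","mark_center"])
a,b=cs["side"]["img"][120:300,240:460],cs["top"]["img"][180:300,250:370]
o=np.zeros((400,800,3),np.uint8);o[:319,:390]=cv2.resize(a,(390,319));o[:,400:]=cv2.resize(b,(400,400));cv2.imwrite("pics/a2.png",o)
print(manip.read_clock())
E
```

```text
True [ 6.2  0.1 -5.1] [ 0.4 -0.  -0.4]
[ 5.8 -0.2 30.9] [ 0.4  0.6 -1.3]
lip_under [('side', [234.8, 323.4], 0.4), ('top', [218.8, 398.9], 0.89)] [ 735.7 -105.7  -21.3] [26. 26.]
pointer [('side', [225.6, 308.0], 0.74), ('top', [236.8, 299.0], 0.56)] [649.3  72.  182.1] [2.3 2.3]
mark_center [('side', [182.9, 351.6], 0.68), ('top', [229.5, 298.3], 0.59)] [611.1  48.8 300.4] [38.5 38.5]
7.7333
```

View pics/a2.png

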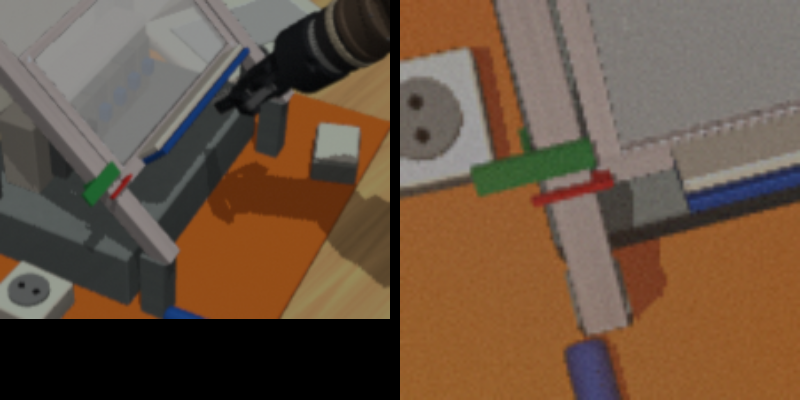

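The pointer has followed to just below the mark: in the top crop, red is at (189,572) and green at (167,535). I'll re-measure with blobs to get the remaining distance.

```bash
cat >> h.py <<'E'
def meas():
    cs={k:manip.capture(k) for k in("side","top")};out={}
    for n,rng in dict(red=[((0,150,50),(6,255,255)),((172,120,50),(180,255,255))],green=[((45,110,40),(80,255,255))]).items():
        rs=[[],[],[]]
        for k in cs:
            roi=(150,300,260,420) if k=="side" else (190,300,250,330)
            h=cv2.cvtColor(cs[k]["img"],cv2.COLOR_BGR2HSV);m=sum(cv2.inRange(h,*r) for r in rng);mm=np.zeros_like(m)
            mm[roi[0]:roi[1],roi[2]:roi[3]]=m[roi[0]:roi[1],roi[2]:roi[3]]
            nn,l,st,ce=cv2.connectedComponentsWithStats(mm);i=1+np.argmax(st[1:,4]);ys,xs=np.where(l==i)
            r=cv2.minAreaRect(np.c_[xs,ys].astype(np.float32));b=cv2.boxPoints(r)
            e=sorted([(b[i]+b[(i+1)%4])/2 for i in range(4)],key=lambda p:-np.linalg.norm(p-b.mean(0)))[:2]
            e.sort(key=lambda p:p[0])   # left end, right end of the long axis
            for a,px in zip(rs,(ce[i],*e)): a.append(ray(cs[k],px[::-1]))
        out[n]=[tri(a) for a in rs]
        for w,(X,er) in zip(("c","l","r"),out[n]): print(n,w,X.round(1),"lipaxes",np.round([(X-lip)@v for v in(Xl,Y,Z)],1),round(er[0],1))
    return cs,out
E
python3 - <<'E'
from h import *
meas()
E
```

```text
red c [651.8  67.6 178.3] lipaxes [ 10.6 161.9  46.9] 0.5
red l [647.3  88.4 179.4] lipaxes [ 10.2 183.2  48.1] 1.7
red r [656.5  49.8 179.7] lipaxes [  9.9 143.6  48.3] 1.7
green c [662.2  88.7 189.4] lipaxes [ 13.4 180.   65.5] 0.3
green l [659.1 117.3 190.9] lipaxes [ 15.  208.6  69.1] 2.0
green r [671.3  59.1 190.4] lipaxes [ 14.1 149.2  67.5] 3.9
```

```bash
python3 - <<'E'
from h import *
manip.move_straight(at(6,31+16.5),speed=20)
print(rel(),np.round(manip.read_ft_force(),1))
cs,_=meas()
a,b=cs["side"]["img"][190:270,260:360],cs["top"]["img"][200:280,250:350]
o=np.zeros((320,800,3),np.uint8);o[:,:400]=cv2.resize(a,(400,320),interpolation=cv2.INTER_CUBIC);o[:,400:]=cv2.resize(b,(400,320),interpolation=cv2.INTER_CUBIC);cv2.imwrite("pics/a3.png",o)
print(manip.read_clock())
E
```

```text
[ 6.   0.  47.8] [-1.3 -0.9 -0.7]
red c [662.1  70.  192.1] lipaxes [  8.4 161.9  64.2] 0.8
red l [657.5  90.5 192.3] lipaxes [  8.4 182.9  64.6] 1.7
red r [666.7  52.1 193. ] lipaxes [  7.9 143.4  65.1] 1.6
green c [662.1  93.4 190.2] lipaxes [ 13.5 184.6  66.7] 0.8
green l [655.7 117.5 192.5] lipaxes [ 11.5 209.6  68. ] 0.2
green r [674.9  60.1 189.8] lipaxes [ 17.2 149.3  69.8] 7.3
8.9667
```

View pics/a3.png

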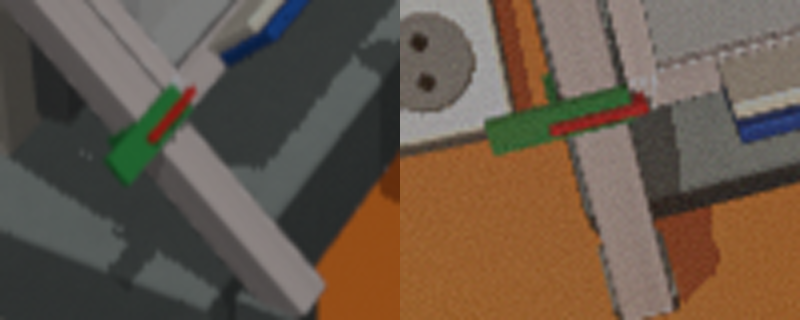

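Red now overlaps the green mark. It sits about 2 mm low, partly parallax, since the pointer stands proud of the plate. I'll add a 2 mm nudge, then back off downward and out.

```bash
python3 - <<'E'
from h import *
manip.move_straight(at(6,49.7),speed=10)
print(rel())
manip.move_straight(at(6,10),speed=60)
manip.move_straight(at(-170,10),speed=150)
manip.move_ptp([300,-400,300],[0,.8225,-.5688,0])
manip.sleep(.5)
cs,_=meas(); look(["screwdriver","socket_box","junction"])
a,b=cs["side"]["img"][190:270,260:360],cs["top"]["img"][200:280,250:350]
o=np.zeros((600,800,3),np.uint8);o[:320,:400]=cv2.resize(a,(400,320),interpolation=cv2.INTER_CUBIC);o[:320,400:]=cv2.resize(b,(400,320),interpolation=cv2.INTER_CUBIC)
o[320:,:400]=cv2.resize(cs["side"]["img"][130:340,200:500],(400,280));o[320:,400:]=cv2.resize(cs["top"]["img"][130:380,200:557],(400,280));cv2.imwrite("pics/a4.png",o)
print(manip.read_clock(),np.round(manip.read_ft_force(),1))
E
```

```text
[ 6.  -0.  49.7]
red c [663.6  70.1 193.1] lipaxes [  8.7 161.6  66. ] 0.8
red l [658.   91.1 195.4] lipaxes [  6.7 183.3  67.2] 2.4
red r [668.3  52.3 194.6] lipaxes [  7.9 143.3  67.3] 1.1
green c [660.8  93.3 190.6] lipaxes [ 12.4 184.9  66.1] 0.7
green l [655.4 117.4 192.6] lipaxes [ 11.2 209.5  67.7] 0.5
green r [667.6  59.3 192.1] lipaxes [ 10.4 150.2  66.2] 1.4
screwdriver [('side', [314.8, 368.1], 0.83), ('top', [324.3, 320.0], 0.77)] [507.9  43.9   5.6] [4. 4.]
socket_box [('side', [294.0, 258.9], 0.91), ('top', [220.5, 256.3], 0.83)] [707.1 163.5  19.8] [1.7 1.7]
junction [('side', [212.4, 426.7], 0.8), ('top', [275.6, 485.7], 0.81)] [ 595.9 -281.7   17.1] [1.9 1.9]
14.5583 [ 0.3 -0.6  0.6]
```

View pics/a4.png

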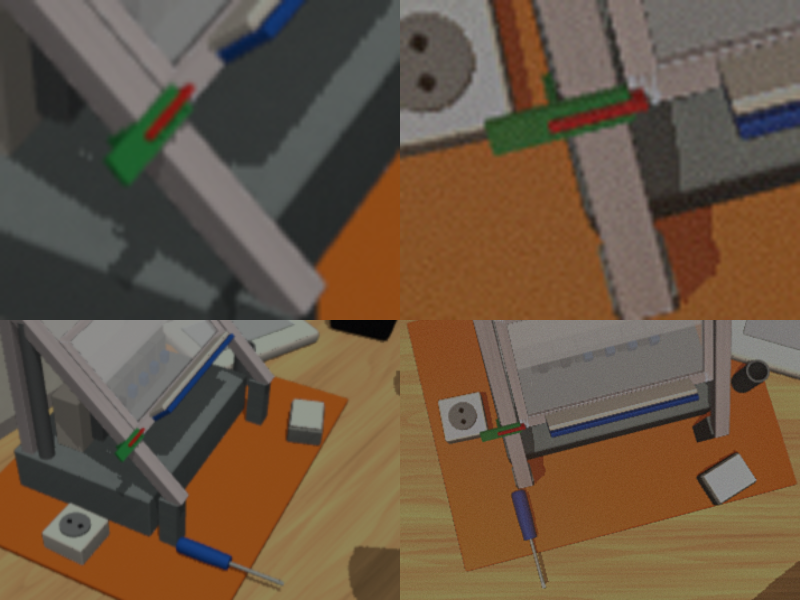

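The pointer lies in the middle of the green mark in both views, at 66.0 mm against 66.1 mm along the slide. The hand is clear and the loose things are where they were, so I'm handing in.

```bash
python3 -c "
from workcell import manip
manip.job_done()"
```

```text
the job is handed in; nothing more can be done
```

The window is up with its red pointer inside the green mark, and the job is handed in at about 14.6 s on the robot's clock. I pushed from beneath the lip with the fingers shut, along the leaning rails, in three steps of about 36, 17 and 2 mm. Then I backed the hand down, out and away.

**Pointer and mark:** after the hand left, triangulation put the pointer at 66.0 mm along the slide and the mark at 66.1 mm, against a tolerance of 8 mm. Both camera views show the red inside the green.

**Surroundings:** the hand was clear and the wrist force was near zero. The screwdriver, socket box, junction box and conduit look unmoved in the pictures. The network positions for the first three match their starting values to within about 12 mm, which is about the networks' own error. The conduit I checked only by eye.

**Disagreements:**
- The network's first estimate of the pointer-to-mark distance was about 51 mm, against about 59 mm from the colour blobs. I went by the blobs and the pictures.
- With the arm in view, the network misplaced the mark and the lip, so I ignored those readings.
- The visible plate sits about 20 mm further left than the pointer. This does not affect the height.

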